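# Clamp the tile and hover the inked stamp over its mark

### The job

First swing the toggle clamp over centre so that its pad presses on the wooden tile, and leave it clamped. Then take the hand stamp off the ink pad, carry it over the white splash board without bumping the board or the jars, which stay where they are, and hold it level, centred and lined up (either way round) about 1 cm above the green frame on the tile. The wet stamp must never touch the tile; finish while still holding it there, steady, in the gripper.

Things in the scene. Friction and masses are not known exactly. Their poses are not given: they have to be found in the camera images.
- jig: Fixed aluminium print jig: base plate 230 x 130 mm, 12 mm thick; origin on the work surface, plate spans jig x -105 to +125 mm, y +-65 mm. A nest of 6 mm high dark fences holds the tile, centred at jig x -30 mm. The toggle clamp stands at its +x end. Its place changes, and it may be on the left or on the right; yaw up to 0.25 rad.
- clamp (a joint): Toggle clamp angle, rad; hinge along jig y. 0: closed, arm level along jig -x, pad on the tile. 1.83: fully open (start), arm upright, 15 deg past vertical to jig +x. It goes over centre near 1.3: above that its weight holds it back open, below it swings down by itself and stays shut. About 1 N on the arm's upper part, from behind, towards jig -x, pushes it over.
- clamp_hinge (a point): Clamp hinge axis centre, on the jig at jig x +85 mm, y 0, 45 mm above the work surface, between bracket cheeks 30 mm wide overall, 54 mm high. From it the steel arm is 82 mm long, 16 mm wide (along the hinge), 12 mm thick.
- clamp_pad (a point): Centre of the pressing face of the black rubber pad (16 mm across) near the arm's end; moves with the arm. In the closed position 75 mm from the hinge towards jig -x, on the tile 10 mm from the jig origin.
- clamp_handle (a point): Centre of the end of the red clamp handle (18 mm thick), 88 mm from the hinge; moves with the clamp. The handle stands 80 deg from the arm: about level towards jig +x when open, upright when closed.
- tile: Loose pale wooden tile 120 x 80 x 10 mm (x, y, z) lying in the nest, axes as the jig (1.5 mm play); origin at the centre of its underside; its top is 22 mm above the work surface.
- mark (a point): Centre of the green frame (68 x 48 mm outside, lines 5 mm wide, long side along x) on the tile's top face, 20 mm from the tile's centre towards -x; axes as the tile.
- inkpad: Fixed ink pad 150 x 120 x 14 mm, green top in a dark tin; origin at the centre of its underside on the work surface. Across the splash board from the jig.
- stamp: Loose wooden hand stamp, about 0.2 kg, standing on the ink pad, dark handle up. Printing face 64 x 44 mm (x, y), block 22 mm high, above it a neck and a dark upright grip 56 mm (x) by 20 mm (y) from 35 to 85 mm above the face: take it across y. Origin at the centre of the printing face (underside). Yaw up to 0.5 rad.
- board: Fixed upright white splash board, 340 mm long (x), 6 mm thick, 60 mm high, between ink pad and jig; origin at the centre of its underside.
- jar_yellow: Closed ink jar, yellow, 56 mm across, 70 mm high, loose, standing beside the splash board; origin at the centre of its underside. Leave it.
- jar_green: Closed ink jar, dark green, same size. Leave it.
- jar_red: Closed ink jar, dark red with white cap, same size. Leave it.
Not all that is in view belongs to the job. What is meant by the jar_red is not purple, and is the smaller of those in its own colour.

How it is judged:
By the outcome, as a careful person would: the job done as asked, in the order asked, and still so for the second after the job is handed in, while the arm keeps its last pose, push and grip.
It also fails if it takes over 59 s, if anything falls off the work surface, if the arm or the gripper's body presses on something with over 40 N, if the wrist force passes 120 N, or if a joint passes its speed limit or range.

### The arm

A 7-joint arm with a two-finger parallel gripper is mounted at the origin on the work surface. World frame = base frame: x ahead of the robot, y to its left, z up, the work surface at z = 0. Lengths are in m, angles in rad, forces in N, time in s.
With the tool pointing down it reaches from about 0.425 to 0.925 m from the base axis. Payload 6.8 kg.
Tool frame: the origin (TCP) lies midway between the tips of the shut fingers; the grasp point (between the pads) lies bot.grip_point_offset behind it (bot.grip_point_offset is the distance from the TCP to the grasp point, in m); z points along the fingers, y is the line along which they close (so a half turn about z gives the same grasp; the last joint's range is limited). The gripper opens to 85 mm and grips with 20 to 120 N. Pads are 22 mm wide; open, the fingers measure 114 mm over their backs; the gripper's body (76 mm by 85 mm) begins 54 mm behind the grasp point. The pads swing forward as they close: fully open they stand 13 mm farther back than shut.
Start: joints at [1.102, 0.477, 0.022, 1.555, -0.011, 1.109, -0.083], TCP at [0.238, -0.632, 0.231] pointing down, gripper open.
Joint ranges: [-2.96, 2.96], [-0.34, 2.1], [-1.41, 1.46], [0.24, 2.44], [-1.37, 4.51], [0.17, 1.92], [-2.96, 2.96]. Speed limits (rad/s): [2.39, 2.39, 3.14, 3.14, 3.14, 3.14, 3.14].

### API

Orientations are given as a unit quaternion [w, x, y, z].
In Python, from station import get_obs, cams, job, bot gives the robot as it stands.
- The arm moves only by the tool arm_command, never from a script. Its argument "rows" is a list that holds one entry, the list of rows, each a list of 5 numbers: the finger opening in mm, from 0 to 85.4, then the shift along the world's x, y, z in units of 60 mm (1.0 is 60 mm), then the turn about the world's z in units of 0.08 rad (1.0 is 0.08 rad). In form: [[[grip, x, y, z, turn], ...]]. A call has exactly 10 rows; each row shifts and turns the commanded pose from where the row before left it; what a row does not reach is not made up. A row lasts 1/8 s, in which the tool goes at most 62.5 mm and 10.7 degrees, less where a joint would pass 70% of its speed; a pose out of reach is approached as far as the arm can. A call with a number of a shift or a turn outside -1 to 1 is refused whole. A call with a gripper value outside its range is refused whole. The fingers move at their own pace and stop on an object; "newtons" is the grip in N (left out, the last holds). Time passes only in rows, so rows that do not move let the fingers close, or fill a call up. It gives the time, the measured TCP pose, the force, the opening and the grip force at its end, in the units of the state.
- get_obs(): the state, without advancing time (a new reading comes with each control period).
- cams.read_camera(name): name is "scene" or "top"; returns the picture (420x560x3 uint8, red, green, blue); there is no depth.
- cams.camera_params(name): a dict with "K" (3x3 intrinsics, pixels), "k1" (the pictures are not rectified: a ray, as slopes to the right and down, at radius r is drawn at 1 + k1 r^2 times it, then the intrinsics apply), "extrinsics" (4x4, takes a point from camera to world coordinates). Camera axes: x right, y down, z forward; pixel columns grow to the right and rows downward; lengths in m; the calibration is good to about 2 mm. A picture is of the moment at which its call begins. camera_params takes no time and is no camera call.
- job.hand_in(): hands the job in; it is judged then, once.
The state is a dict: "t": time; "q": joint angles; "joint_vel": joint speeds; "joint_torque": joint torques, N m; "eef_pos": TCP position; "tool_rot": TCP orientation; "contact_force": force on the tool from outside, world axes, zero at the start; "torque": the same for the moment, N m; "gripper_width": opening from 0.0 (shut) to 1.0 (fully open); "grasp_force": force on a finger pad.
Only numpy, scipy, OpenCV 4.12 (cv2) and the standard library are available. Lean on these libraries where they do the work, as an engineer would, in place of code of your own. Each camera call takes 0.05 s, during which the arm holds its last target. There are 200 camera calls.

## Working session

There is one attempt and no reset: what is moved stays moved. The work goes in short steps, Python scripts to look and compute and a tool call to move; the robot and the scene stay as the last step left them, time stands still between calls to the robot, and variables do not carry over. Pictures are saved under pics/ and viewed, at most 10 in all, crops included, and the job is handed in when it is done.

Besides the shell and the picture viewer there is one more tool, called after ">>>" as name(argument=value, ...) on one line, values as JSON. arm_command: Moves the arm, as the interface text tells. Its arguments: {"type":"object","properties":{"rows":{"type":"array"},"newtons":{"type":"number"}},"required":["rows"]}

```bash
ls; mkdir -p pics
python3 - <<'E'
from station import get_obs,cams,job,bot
import cv2
o=get_obs()
for k,v in o.items(): print(k,v)
print(bot.grip_point_offset,[a for a in dir(bot) if a[0]!='_'])
for n in("scene","top"):
    print(n,cams.camera_params(n))
    cv2.imwrite(f"pics/{n}0.png",cv2.cvtColor(cams.read_camera(n),cv2.COLOR_RGB2BGR))
E
```

```text
pics
t 0.0
q [ 1.10189644  0.47781983  0.02233983  1.55647381 -0.01149164  1.10931845
 -0.08311772]
joint_vel [ 0.00093829 -0.00160048 -0.00088068 -0.00093279 -0.0001245  -0.0003495
  0.00092938]
joint_torque [ 8.20385485e-04 -5.96439207e+01  1.60770804e+00 -2.81196213e+01
  1.23272126e-02  9.26942274e-03  3.08589608e-05]
eef_pos [ 0.2380563  -0.63097432  0.23030307]
tool_rot [-9.13943595e-04  9.83770918e-01  1.79426552e-01 -2.42615788e-04]
contact_force [ 0.24381054 -0.10897188 -0.6842413 ]
torque [ 0.02654605  0.00833833 -0.00344901]
grasp_force 0.0
gripper_width 0.9992276774386434
0.0187 ['PlanningError', 'grip_point_offset']
scene {'K': array([[381.33029135,   0.        , 281.64353345],
       [  0.        , 381.33029135, 221.19155736],
       [  0.        ,   0.        ,   1.        ]]), 'k1': -0.0015285208479066438, 'extrinsics': array([[-0.45818421,  0.53036752, -0.71328642,  1.18861035],
       [ 0.888836  ,  0.27893566, -0.36354569,  0.29459158],
       [ 0.00614819, -0.80056555, -0.59921366,  0.60115497],
       [ 0.        ,  0.        ,  0.        ,  1.        ]])}
top {'K': array([[443.8273312 ,   0.        , 287.62737987],
       [  0.        , 443.8273312 , 213.38393676],
       [  0.        ,   0.        ,   1.        ]]), 'k1': -0.11166048943616293, 'extrinsics': array([[-0.01445608, -0.99658565,  0.08129004,  0.46776848],
       [-0.9996578 ,  0.01617742,  0.02055669, -0.01453072],
       [-0.02180157, -0.08096505, -0.99647848,  1.06164473],
       [ 0.        ,  0.        ,  0.        ,  1.        ]])}
```

View pics/top0.png

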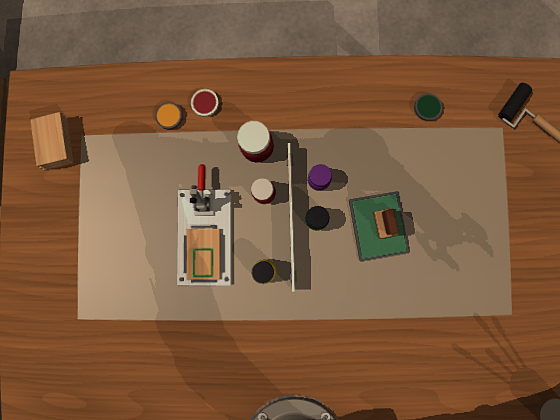

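View pics/scene0.png

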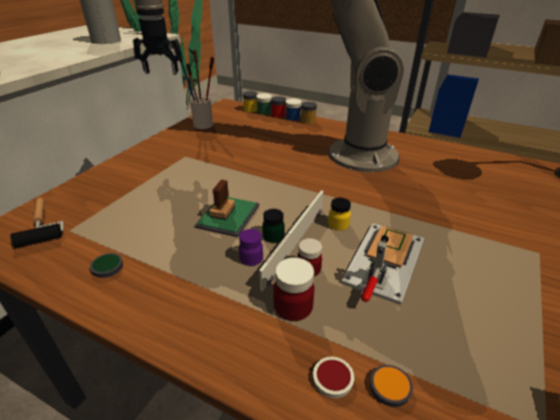

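```bash
cat > h.py <<'E'
import numpy as np,cv2
from station import get_obs,cams,job,bot
def prm(n):
    p=cams.camera_params(n); return p["K"],np.array([p["k1"],0,0,0,0.]),p["extrinsics"]
def ray(n,uv,z):
    K,d,T=prm(n); x=cv2.undistortPoints(np.array(uv,float).reshape(-1,1,2),K,d).reshape(-1,2)
    r=np.c_[x,np.ones(len(x))]@T[:3,:3].T; o=T[:3,3]; z=np.broadcast_to(z,len(r))
    return o+r*((z-o[2])/r[:,2])[:,None]
def proj(n,P):
    K,d,T=prm(n); P=np.array(P,float).reshape(-1,3); R=T[:3,:3].T
    return cv2.projectPoints(P,cv2.Rodrigues(R)[0],-R@T[:3,3],K,d)[0].reshape(-1,2)
def shot(n,f):
    im=cv2.cvtColor(cams.read_camera(n),cv2.COLOR_RGB2BGR); cv2.imwrite(f,im); return im
def crop(im,x0,y0,x1,y1,s):
    c=cv2.resize(im[y0:y1,x0:x1],None,fx=s,fy=s,interpolation=cv2.INTER_CUBIC)
    for x in range(x0-x0%-10,x1,10): cv2.putText(c,str(x),(int((x-x0)*s),9),0,.33,(0,0,255),1); cv2.line(c,(int((x-x0)*s),10),(int((x-x0)*s),16),(0,0,255),1)
    for y in range(y0-y0%-10,y1,10): cv2.putText(c,str(y),(0,int((y-y0)*s)+4),0,.33,(0,0,255),1)
    return c
E
python3 - <<'E'
from h import *
im=cv2.imread("pics/top0.png")
a=crop(im,165,155,245,295,4); b=crop(im,340,180,420,270,5.5)
c=np.zeros((560,760,3),np.uint8); c[:a.shape[0],:a.shape[1]]=a; c[:b.shape[0],320:320+b.shape[1]]=b
cv2.imwrite("pics/c1.png",cv2.convertScaleAbs(c,alpha=1.5))
E
```

```text
(no output)
```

View pics/c1.png

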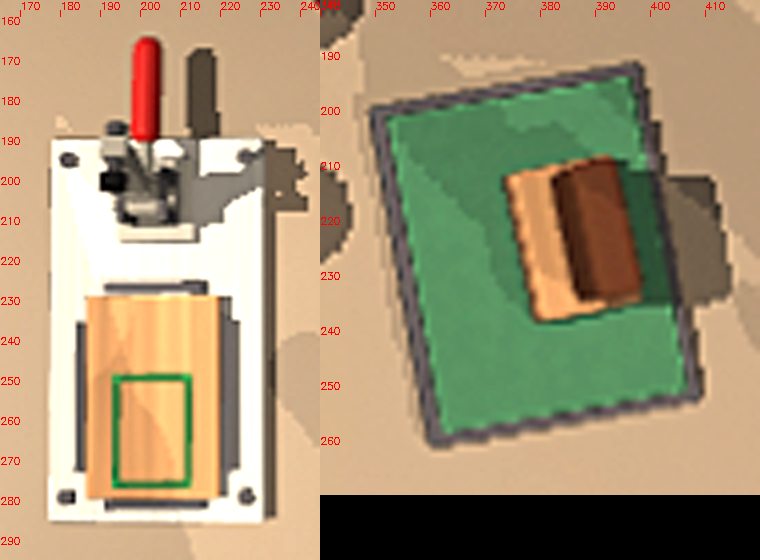

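Run:
```python
from h import *
A=lambda P:[((x+.5)/4-.5+165,(y+.5)/4-.5+155) for x,y in P]
B=lambda P:[((x-320+.5)/5.5-.5+340,(y+.5)/5.5-.5+180) for x,y in P]
np.set_printoptions(precision=4,suppress=True)
def rep(nm,px,z):
    w=ray("top",px,z)[:,:2]; (c,s,a)=cv2.minAreaRect((w*1000).astype(np.float32))
    e=[w[2]-w[0],w[3]-w[1]]  # order TL,TR,BL,BR ; long axis up
    v=-(e[0]+e[1])/2; print(nm,"mean",w.mean(0),"long",[np.linalg.norm(x) for x in e],"short",np.linalg.norm(w[1]-w[0]),np.linalg.norm(w[3]-w[2]),"yaw",np.arctan2(v[1],v[0])); return w
rep("jig",A([(50,139),(263,139),(50,521),(264,521)]),.012)
rep("tile",A([(86,297),(219,297),(86,498),(218,498)]),.022)
rep("frame",A([(113,374),(191,374),(113,488),(191,488)]),.022)
rep("grip",B([(584,163),(617,157),(607,302),(640,298)]),.099)
w=ray("top",B([(505,176),(535,322),(640,305)]),.036)[:,:2]; print("block",w,np.linalg.norm(w[1]-w[0]),np.linalg.norm(w[2]-w[1]),"ctr",(w[0]+w[2])/2,"yaw",np.arctan2(*(w[0]-w[1])[::-1]))
rep("pad",B([(370,108),(640,63),(433,447),(700,403)]),.014)
print("board top",ray("top",[(289,143),(293,291)],.06))
print("jars",ray("top",[(262,190),(255,138),(264,271),(318,217),(320,177)],.07))
```

```text
jig mean [0.5006 0.2083] long [np.float64(0.22884872967563905), np.float64(0.22703410911630645)] short 0.1297115808132263 0.1283733530892725 yaw -5.3353085126789595e-06
tile mean [0.46   0.2086] long [np.float64(0.11844250888046542), np.float64(0.11785373404282168)] short 0.07962298435611109 0.07849063126005808 yaw -0.005358606363388068
frame mean [0.4402 0.2086] long [np.float64(0.06696492382311306), np.float64(0.06676957117965802)] short 0.04655355170293704 0.046387710547140165 yaw -0.0036849009520602033
grip mean [ 0.5251 -0.2231] long [np.float64(0.05570944565676339), np.float64(0.056525613127838506)] short 0.013439411276493498 0.013255209855633504 yaw 0.13149044135400598
block [[ 0.5524 -0.192 ]
 [ 0.4907 -0.2029]
 [ 0.497  -0.2476]] 0.0626756817204297 0.045107044156887446 ctr [ 0.5247 -0.2198] yaw 0.17442434566876214
pad mean [ 0.5202 -0.2084] long [np.float64(0.1479184316993647), np.float64(0.14873841847176394)] short 0.11921143945631954 0.11672647443774053 yaw 0.15050945133607016
board top [[ 0.7119  0.0006  0.06  ]
 [ 0.3749 -0.0034  0.06  ]]
jars [[ 0.6025  0.063   0.07  ]
 [ 0.7228  0.078   0.07  ]
 [ 0.4208  0.0604  0.07  ]
 [ 0.5394 -0.062   0.07  ]
 [ 0.6298 -0.0683  0.07  ]]
```

The top picture shows the stamp (brown grip) on the green pad at about (385,222). The jig is at (204,237), with the open clamp at (200,200), its red handle pointing up the image (+x), and the frame at (203,262). The measured sizes match those given.

Candidates that could be confused:
- **Stamp:** stamp (385,222), roller (520,100) or wood block (50,140). I choose the stamp on the ink pad.
- **Red jar:** small white-cap jar (262,190), large one (255,140) or purple (320,177). I choose the small one, and none of them gets touched.
- **Jig and clamp:** only one of each, and the close crop confirms them.

Next I go to the clamp, behind its arm, with the fingers shut.

>>> arm_command(rows=[[[0,0.35,0.7,0,-0.225],[0,0.35,0.7,0,-0.225],[0,0.35,0.7,0,-0.225],[0,0.35,0.7,0,-0.225],[0,0.35,0.7,0,-0.225],[0,0.35,0.7,0,-0.225],[0,0.35,0.7,0,-0.225],[0,0.35,0.7,0,-0.225],[0,0.35,0.7,0,-0.225],[0,0.35,0.7,0,-0.225]]], newtons=40)

```text
t: 1.35
eef_pos: [0.4486, -0.2101, 0.2311]
tool_rot: [-0.0, 0.996, 0.09, -0.0]
contact_force: [0.4, -0.2, -0.3]
gripper_width: -0.001
grasp_force: 0.0
```

>>> arm_command(rows=[[[0,0.35,0.7,0,-0.225],[0,0.35,0.7,0,-0.225],[0,0.35,0.7,0,-0.225],[0,0.35,0.7,0,-0.225],[0,0.35,0.7,0,-0.225],[0,0.35,0.7,0,-0.225],[0,0.35,0.7,0,-0.225],[0,0.35,0.7,0,-0.225],[0,0.35,0.7,0,-0.225],[0,0.35,0.7,0,-0.225]]])

```text
t: 2.6
eef_pos: [0.6587, 0.2095, 0.2307]
tool_rot: [0.0, 1.0, -0.0, -0.0]
contact_force: [0.1, -0.5, -0.2]
gripper_width: -0.0
grasp_force: 0.0
```

>>> arm_command(rows=[[[0,0,0,-0.5,0],[0,0,0,-0.5,0],[0,0,0,-0.5,0],[0,0,0,-0.4,0],[0,0,0,-0.2,0],[0,-0.1,0,0,0],[0,-0.15,0,0,0],[0,-0.15,0,0,0],[0,-0.15,0,0,0],[0,0,0,0,0]]])

```text
t: 3.85
eef_pos: [0.6246, 0.2087, 0.1058]
tool_rot: [-0.0, 1.0, 0.001, 0.0]
contact_force: [-0.2, -1.0, 1.0]
gripper_width: -0.001
grasp_force: 0.0
```

>>> arm_command(rows=[[[0,-0.1,0,0,0],[0,-0.1,0,0,0],[0,-0.1,0,0,0],[0,-0.1,0,0,0],[0,-0.1,0,0,0],[0,-0.15,0,0,0],[0,-0.15,0,0,0],[0,-0.15,0,0,0],[0,-0.1,0,0,0],[0,0,0,0.2,0]]])

```text
t: 5.1
eef_pos: [0.5609, 0.2081, 0.1168]
tool_rot: [0.001, 1.0, 0.001, -0.001]
contact_force: [-0.4, 0.2, -0.5]
gripper_width: -0.004
grasp_force: 0.0
```

Run:
```python
from h import *
im=shot("scene","pics/s1.png")
cv2.imwrite("pics/s1c.png",crop(im,300,190,460,310,4.5))
```

```text
(no output)
```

View pics/s1c.png

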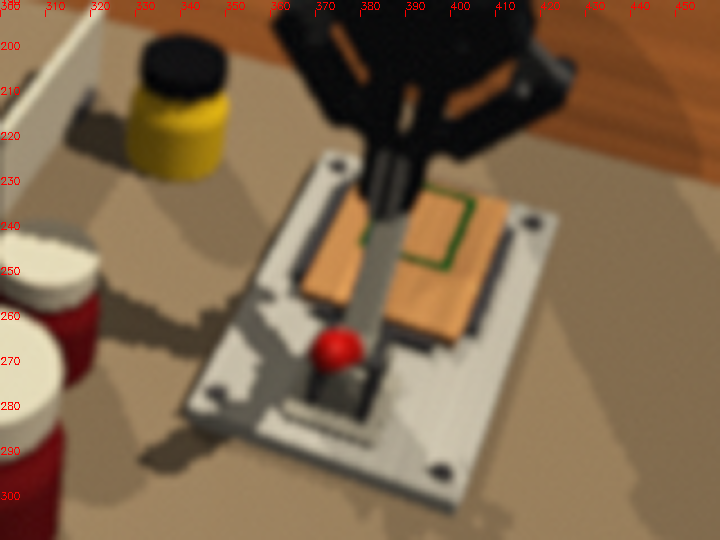

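The picture shows the clamp arm swinging down towards the tile, with the red handle at (374,267) rising and resting against the fingers. I lift straight up so it can close, then go over to the stamp.

>>> arm_command(rows=[[[0,0,0,0.8,0],[0,0,0,1.0,0],[0,0,0,0.3,0],[20,0,-0.9,0,0.2],[60,-0.1,-0.9,0,0.3],[85,-0.1,-0.9,0,0.3],[85,-0.1,-0.9,0,0.3],[85,-0.1,-0.9,0,0.3],[85,-0.1,-0.9,0,0.3],[85,-0.1,-0.9,0,0.3]]])

```text
t: 6.4
eef_pos: [0.5259, -0.1714, 0.2434]
tool_rot: [0.0, 0.997, 0.081, 0.0]
contact_force: [0.2, 0.0, 0.4]
gripper_width: 0.996
grasp_force: 0.0
```

Run:
```python
from h import *
im=shot("scene","pics/s2.png"); t=shot("top","pics/t2.png")
a=crop(im,330,190,440,310,3.6); b=crop(t,340,180,420,270,5); 
c=np.zeros((450,800,3),np.uint8); c[:a.shape[0],:a.shape[1]]=a; c[:b.shape[0],400:400+b.shape[1]]=b
cv2.imwrite("pics/c2.png",c)
```

```text
(no output)
```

View pics/c2.png

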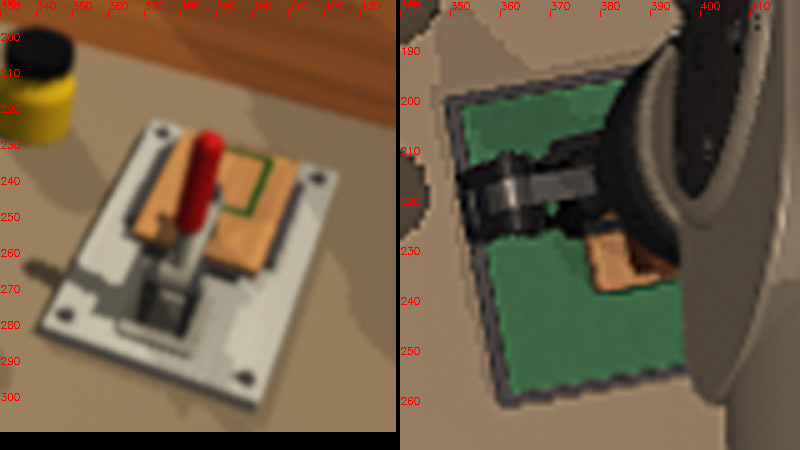

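The clamp is closed: its handle stands upright with the end at about (386,227). The stamp is still on the pad at (385,222), and the tool's yaw of 0.16 matches it. I descend and grip.

>>> arm_command(rows=[[[85,0,-0.42,0,0],[85,0,-0.41,0,0],[85,0,0,-0.6,0],[85,0,0,-0.6,0],[85,0,0,-0.6,0],[85,0,0,-0.5,0],[85,0,0,-0.4,0],[85,0,0,-0.25,0],[85,0,0,-0.1,0],[85,0,0,0,0]]])

```text
t: 7.75
eef_pos: [0.5265, -0.2193, 0.0605]
tool_rot: [0.0, 0.997, 0.08, 0.0]
contact_force: [-0.3, -0.4, 1.5]
gripper_width: 0.996
grasp_force: 0.0
```

>>> arm_command(rows=[[[60,0,0,0,0],[40,0,0,0,0],[30,0,0,0,0],[25,0,0,0,0],[20,0,0,0,0],[10,0,0,0,0],[0,0,0,0,0],[0,0,0,0,0],[0,0,0,0,0],[0,0,0,0,0]]], newtons=50)

```text
t: 9.0
eef_pos: [0.5265, -0.2196, 0.0605]
tool_rot: [0.0, 0.997, 0.08, 0.0]
contact_force: [0.5, -0.4, 4.9]
gripper_width: 0.227
grasp_force: 49.4
```

The grasp is firm at about 19 mm and 49 N. I lift straight up, then carry it over the board.

>>> arm_command(rows=[[[0,0,0,0.1,0],[0,0,0,0.2,0],[0,0,0,0.4,0],[0,0,0,0.5,0],[0,0,0,0.5,0],[0,0,0,0.4,0],[0,0,0,0.3,0],[0,0,0,0.18,0],[0,0,0,0,0],[0,0,0,0,0]]])

```text
t: 10.25
eef_pos: [0.5257, -0.2192, 0.2142]
tool_rot: [-0.0, 0.997, 0.08, -0.001]
contact_force: [-0.3, 0.6, -1.3]
gripper_width: 0.225
grasp_force: 48.9
```

>>> arm_command(rows=[[[0,-0.04,0.2,0,-0.08],[0,-0.08,0.4,0,-0.12],[0,-0.08,0.4,0,-0.12],[0,-0.08,0.4,0,-0.12],[0,-0.08,0.4,0,-0.12],[0,-0.08,0.4,0,-0.12],[0,-0.08,0.4,0,-0.12],[0,-0.08,0.4,0,-0.12],[0,-0.08,0.4,0,-0.12],[0,-0.08,0.4,0,-0.12]]])

```text
t: 11.5
eef_pos: [0.4797, 0.0102, 0.2146]
tool_rot: [-0.0, 0.999, 0.034, -0.0]
contact_force: [0.7, 0.8, -2.4]
gripper_width: 0.23
grasp_force: 48.9
```

>>> arm_command(rows=[[[0,-0.08,0.4,0,-0.12],[0,-0.08,0.4,0,-0.12],[0,-0.08,0.4,0,-0.12],[0,-0.08,0.4,0,-0.12],[0,-0.08,0.4,0,-0.12],[0,-0.08,0.4,0,-0.12],[0,-0.08,0.4,0,-0.08],[0,-0.05,0.34,0,-0.04],[0,0,0.2,0,0],[0,0,0,0,0]]])

```text
t: 12.75
eef_pos: [0.4437, 0.2098, 0.2149]
tool_rot: [-0.0, 1.0, 0.001, -0.0]
contact_force: [-0.6, 0.4, -2.1]
gripper_width: 0.228
grasp_force: 48.9
```

Run:
```python
from h import *
o=get_obs(); print(o["eef_pos"],o["tool_rot"],o["contact_force"])
im=shot("scene","pics/s3.png"); t=shot("top","pics/t3.png")
a=crop(im,320,130,450,270,4.2); b=crop(t,165,215,235,300,3.5)
c=np.zeros((600,800,3),np.uint8); c[:a.shape[0],:a.shape[1]]=a; c[:b.shape[0],550:550+b.shape[1]]=b
cv2.imwrite("pics/c3.png",cv2.convertScaleAbs(c,alpha=1.4))
```

```text
[0.44366781 0.20978366 0.21487194] [-1.15247371e-06  9.99999191e-01  1.24710557e-03 -2.51862666e-04] [-0.56934935  0.38120899 -2.06923901]
```

View pics/c3.png

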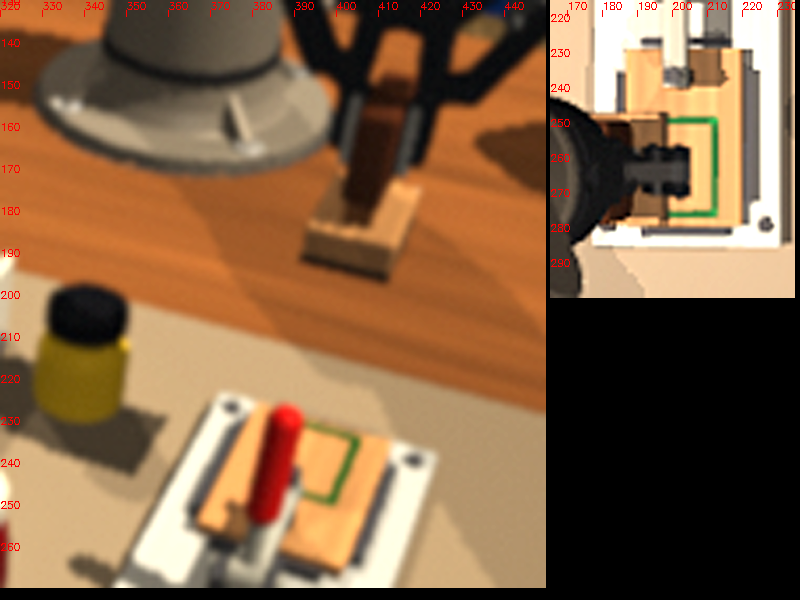

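The clamp is still closed. The stamp hangs level, with its block's bottom front edge from (302,258) to (388,281) in the crop. The frame corners are visible at crop (359,437) and (333,503). I check these against the predicted projection.

Run:
```python
from h import *
np.set_printoptions(precision=1,suppress=True)
S=lambda p:(p-[320,130]+.5)*4.2-.5
s=np.array([.4437-.0017,.2098,.2149-.0465])
R=lambda z:[s+[x,y,z] for x,y in((.032,-.022),(.032,.022),(-.032,.022))]
print("bottom +x-y,+x+y,-x+y",S(proj("scene",R(0))).round(1).tolist()); print("top",S(proj("scene",R(.022))).round(1).tolist())
print("grip top",S(proj("scene",[s+[x,y,.085] for x,y in((.028,-.01),(.028,.01),(-.028,.01))])).round(1).tolist())
m=np.array([.4404,.2085,.022])
print("frame -x+y,+x+y",S(proj("scene",[m+[-.034,.024,0],m+[.034,.024,0]])).round(1).tolist())
print("tile corners +x+y,-x+y",S(proj("scene",[[.5204,.2485,.022],[.4004,.2485,.022]])).round(1).tolist())
print("handle end",S(proj("scene",[.561,.2085,.132])).round(1).tolist())
# pixel sensitivity mm per crop px
a,b=S(proj("scene",[s,s+[.01,0,0],s+[0,.01,0],s+[0,0,.01]]))[[0]],None
q=S(proj("scene",[s,s+[.01,0,0],s+[0,.01,0],s+[0,0,.01]])); print("per 10mm x,y,z",(q[1:]-q[0]).tolist())
```

```text
bottom +x-y,+x+y,-x+y [[296.1, 261.0], [384.4, 283.3], [410.8, 224.0]]
top [[303.9, 223.5], [393.9, 245.4], [420.2, 187.2]]
grip top [[355.3, 110.8], [398.3, 120.1], [422.2, 73.2]]
frame -x+y,+x+y [[357.8, 438.9], [329.6, 507.6]]
tile corners +x+y,-x+y [[339.0, 568.3], [388.0, 441.2]]
handle end [[279.1, 424.0]]
per 10mm x,y,z [[-4.49889059450436, 9.167251340462514], [19.652766271411963, 4.822772124602949], [3.8888352779239312, -16.74118560551608]]
```

>>> arm_command(rows=[[[0,-0.03,-0.015,-0.2,0],[0,0,0,-0.35,0],[0,0,0,-0.4,0],[0,0,0,-0.4,0],[0,0,0,-0.3,0],[0,0,0,-0.2,0],[0,0,0,-0.12,0],[0,0,0,-0.05,0],[0,0,0,0,0],[0,0,0,0,0]]])

```text
t: 14.1
eef_pos: [0.4426, 0.2083, 0.0944]
tool_rot: [-0.0, 1.0, 0.0, 0.0]
contact_force: [-0.1, 0.3, -1.3]
gripper_width: 0.232
grasp_force: 48.9
```

Run:
```python
from h import *
o=get_obs(); print(o["eef_pos"],o["tool_rot"],o["contact_force"])
f=lambda n:cv2.cvtColor(np.mean([cams.read_camera(n) for _ in range(4)],0).astype(np.uint8),cv2.COLOR_RGB2BGR)
im=f("scene"); t=f("top"); cv2.imwrite("pics/s4.png",im); cv2.imwrite("pics/t4.png",t)
a=crop(im,355,185,425,270,7); b=crop(t,175,220,235,295,5)
c=np.zeros((600,800,3),np.uint8); c[:a.shape[0],:a.shape[1]]=a; c[:b.shape[0],495:495+b.shape[1]]=b
cv2.imwrite("pics/c4.png",cv2.convertScaleAbs(c,alpha=1.4))
```

```text
[0.44262819 0.20834043 0.09436187] [-1.83414107e-04  9.99999810e-01  3.88034190e-04  4.42361920e-04] [-0.08535285  0.28679512 -1.27664283]
```

View pics/c4.png

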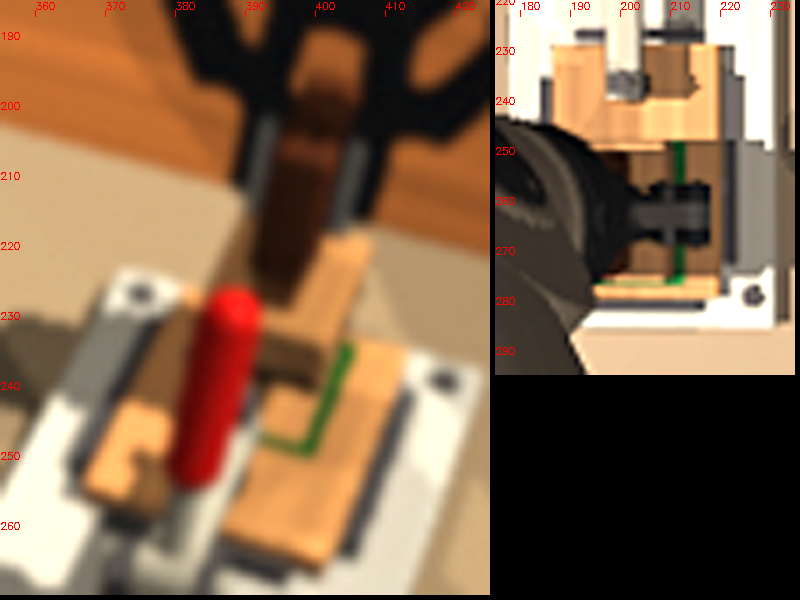

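Run:
```python
from h import *
np.set_printoptions(precision=4,suppress=True)
C=lambda P:[((x+.5)/7-.5+355,(y+.5)/7-.5+185) for x,y in P]
D=lambda P:[((x-495+.5)/5-.5+175,(y+.5)/5-.5+220) for x,y in P]
w=ray("scene",C([(310,455),(322,573),(405,347)]),.022)[:,:2]
print("mark by frame, tile",w-[[.034,.024],[.08,.04],[-.04,.04]])
fz=.0944-.0465
print("stamp by bottom/top corners",ray("scene",C([(318,393)]),fz)[:,:2]-[.032,.022],ray("scene",C([(328,340),(372,240)]),fz+.022)[:,:2]-[[.032,.022],[-.032,.022]])
q=[[.4404+.0,.2085,fz]]
print("scene pred bottom +x+y, top +x+y, top -x+y",[( (p-[355,185]+.5)*7-.5).round(0).tolist() for p in proj("scene",[[.4724,.2305,fz],[.4724,.2305,fz+.022],[.4084,.2305,fz+.022]])])
# top view: stamp +x edge at y~row, top edges
print("top: block +x edge",ray("top",D([(650,150)]),fz+.022),"-x edge",ray("top",D([(650,273)]),fz+.0))
print("top frame right outer, tile +x, tile -x",ray("top",D([(685,200),(650,45),(650,295)]),.022))
g=cv2.cvtColor(cv2.imread("pics/t4.png"),cv2.COLOR_BGR2RGB); print(g[242:280,204:208].mean(1).astype(int).tolist())
```

```text
mark by frame, tile [[0.4364 0.2093]
 [0.445  0.2101]
 [0.4378 0.209 ]]
stamp by bottom/top corners [[0.4386 0.209 ]] [[0.4391 0.2081]
 [0.442  0.2086]]
scene pred bottom +x+y, top +x+y, top -x+y [[315.0, 396.0], [328.0, 343.0], [373.0, 237.0]]
top: block +x edge [[0.47   0.1914 0.0699]] -x edge [[0.4138 0.1962 0.0479]]
top frame right outer, tile +x, tile -x [[0.4465 0.1848 0.022 ]
 [0.5197 0.2013 0.022 ]
 [0.4022 0.2017 0.022 ]]
[[210, 151, 95], [209, 149, 94], [209, 150, 94], [209, 150, 94], [212, 152, 96], [197, 141, 89], [158, 112, 70], [200, 143, 90], [86, 60, 38], [96, 67, 42], [98, 69, 43], [99, 69, 43], [100, 70, 44], [100, 70, 43], [80, 56, 36], [33, 25, 20], [28, 22, 16], [7, 9, 11], [24, 23, 21], [44, 41, 38], [48, 44, 40], [48, 43, 40], [49, 44, 41], [37, 33, 31], [6, 7, 9], [15, 13, 12], [67, 47, 30], [102, 71, 45], [103, 72, 45], [101, 70, 45], [100, 70, 44], [99, 68, 43], [92, 63, 40], [166, 118, 75], [146, 131, 76], [160, 131, 77], [232, 160, 100], [165, 116, 75]]
```

The stamp corners match the frame to about 1 mm and the yaw to within 0.01 rad. I lower the stamp the last bit to 1 cm above the tile.

>>> arm_command(rows=[[[0,0,0.01,-0.05,0],[0,0,0,-0.06,0],[0,0,0,-0.06,0],[0,0,0,-0.05,0],[0,0,0,-0.03,0],[0,0,0,-0.01,0],[0,0,0,0,0],[0,0,0,0,0],[0,0,0,0,0],[0,0,0,0,0]]])

```text
t: 15.75
eef_pos: [0.4424, 0.2088, 0.0784]
tool_rot: [-0.0, 1.0, 0.0, 0.0]
contact_force: [0.0, -1.0, -1.4]
gripper_width: 0.229
grasp_force: 48.9
```

Run:
```python
from h import *
o=get_obs(); print(o["t"],o["eef_pos"],o["tool_rot"],o["contact_force"],abs(o["joint_vel"]).max())
im=shot("scene","pics/s5.png"); c=crop(im,250,180,425,275,4.5)
cv2.imwrite("pics/c5.png",cv2.convertScaleAbs(c,alpha=1.4))
fz=.032; m=[.4404,.2085]
print([((p-[250,180]+.5)*4.5-.5).round(0).tolist() for p in proj("scene",[[m[0]+.032,m[1]+.022,fz],[m[0]+.032,m[1]+.022,fz+.022],[m[0]-.032,m[1]+.022,fz+.022],[m[0]+.034,m[1]+.024,.022]])])
```

```text
15.75 [0.44235808 0.20875685 0.07836765] [-1.87368343e-05  9.99999926e-01  3.75459147e-04  8.35215307e-05] [ 0.02270762 -1.02910827 -1.4435782 ] 0.001428886213311442
[[669.0, 301.0], [677.0, 267.0], [706.0, 199.0], [668.0, 319.0]]
```

View pics/c5.png

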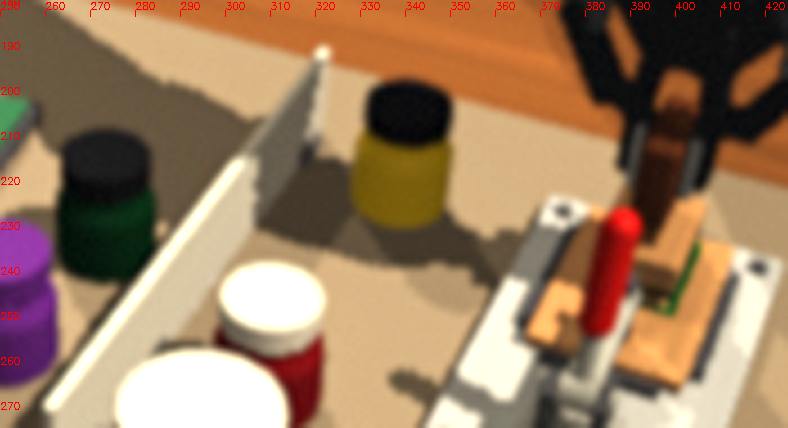

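The stamp's bottom corner at crop (668,300) and the frame corner at (668,316) sit where predicted for a 1 cm hover. The clamp is closed, and the jars and board are undisturbed. I hand in.

```bash
python3 -c "
from station import job
print(job.hand_in())"
```

```text
the job is handed in; nothing more can be done
None
```

The job is handed in, with no verdict returned: the clamp is closed on the tile, and the stamp is held steady in the gripper about 1 cm above the green frame, centred to about 1 mm, with the jars and board undisturbed.

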